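# Wedge the spring clip off the big reel's axle

### The arm

A 6-joint arm with a two-finger parallel gripper is mounted at the origin on the work surface. World frame = base frame: x ahead of the robot, y to its left, z up, the work surface at z = 0. Lengths are in mm, angles in rad, forces in N, time in s.
With the tool pointing down it reaches from about 325 to 750 mm from the base axis. Payload 7.6 kg.
Tool frame: the origin (TCP) lies midway between the tips of the shut fingers; the grasp point (between the pads) lies 19 mm behind it; y points along the fingers, z is the direction in which the jaws open and shut, and the axes are right-handed (so a half turn about y gives the same grasp; the last joint's range is limited). The gripper opens to 85 mm and grips with 20 to 120 N. Pads are 22 mm wide; open, the fingers measure 114 mm over their backs; the gripper's body (76 mm by 85 mm) begins 54 mm behind the grasp point. The pads swing forward as they close: fully open they stand 13 mm farther back than shut.
Start: joints at [-1.214, 0.052, 1.401, -0, 1.689, -0.07], TCP at [217.355, -477.915, 231.323] pointing down, gripper open.
Joint ranges: [-2.9, 2.9], [-0.91, 2.17], [0.12, 2.37], [-1.06, 4.2], [0.26, 2.73], [-2.93, 2.93]. Speed limits (rad/s): [2.57, 2.57, 3.01, 3.14, 3.14, 3.14].

### API

Orientations are given as a rotation vector (axis times angle).
In Python, from bench import bot, read_camera, camera_model, workorder gives the robot as it stands.
- The arm moves only by the tool carry_out, never from a script. Its argument "targets" is a list that holds one entry, the list of rows, each a list of 4 numbers: the shift along the tool's x, y, z in m, then the turn about the tool's y in degrees. In form: [[[dx, dy, dz, spin], ...]]. A call has exactly 5 rows; each row is the pose to reach, as a shift and turn from the pose commanded when the call began, along the tool's axes at that moment; what a row does not reach only later rows make up. A row lasts 1/12 s, in which the tool goes at most 41.7 mm and 7.16 degrees, less where a joint would pass 70% of its speed; a pose out of reach is approached as far as the arm can. A call with a gripper value outside its range is refused whole. "grip" is the finger opening in m, from 0 to 0.0854, set as the call begins (left out, the last holds). The fingers move at their own pace and stop on an object; "newtons" is the grip in N (left out, the last holds). Time passes only in rows, so rows that repeat a pose let the fingers close, or fill a call up. It gives the time, the measured TCP pose, the force and the opening at its end, in the units of the state.
- bot.observe(): the state, without advancing time (a new reading comes with each control period).
- read_camera(name): name is "scene" or "top"; returns (picture, depth): 384x512x3 uint8, red, green, blue; 384x512 float32, mm along the optical axis (not along the pixel's ray), 0 where there is no reading.
- camera_model(name): a dict with "mtx" (3x3 intrinsics, pixels), "R" (3x3) and "t" (3): a world point X has camera coordinates R X + t. Camera axes: x right, y down, z forward; pixel columns grow to the right and rows downward; lengths in mm; the calibration is good to about 2 mm. A picture is of the moment at which its call begins. camera_model takes no time and is no camera call.
- workorder.finish_job(): hands the job in, once; it reports no verdict.
The state is a dict: "time": time; "q": joint angles; "dq": joint speeds; "effort": joint torques, N m; "ee_pos": TCP position; "eef_rot": TCP orientation; "wrist_force": force on the tool from outside, world axes, zero at the start; "ft_torque": the same for the moment, N m; "finger_gap": finger opening in mm.
Only numpy, scipy, OpenCV 4.12 (cv2) and the standard library are available. Lean on these libraries where they do the work, as an engineer would, in place of code of your own. Each camera call takes 0.05 s, during which the arm holds its last target.

### The job

Free the axle of the stand that carries the large reel: pick up the tapered wedge by its handle and slide its blade, level and point first, through the spring clip above the rod until the legs are spread by the blade's full width. Then lift the clip straight up off the rod on the wedge, and set the wedge and clip down together in the aluminium tray, letting go low down rather than dropping them.

Things in the scene. Friction and masses are not known exactly. Their poses are not given: they have to be found in the camera images.
- wedge: Loose steel wedge, black upright handle. Origin: blade underside below handle; x to the tip, z up. Blade 10 mm thick, 28 wide from x -18 to 45 mm, tapering to a blunt 8 mm tip at x 75. Handle 24 (x) by 14 (y, grip across it), up to 58 mm above the underside. 0.16 kg. Not the square-ended flat lifter with the same handle.
- clip: Steel hairpin clip astride the rod. Origin on rod axis; x level along rod from free end to reel, z up. Two sprung legs, 12 mm deep in x, 20 apart inside; window for the blade 11 to 45 mm above origin. Lips hook under the rod. Blade's full width with underside 15 mm above origin frees them (8 N push) and, squeezed, carries the clip; leg ends then hang 27 mm below the blade's underside. 40 g.
- stand: Fixed stand with the 80 mm reel (the other: 48 mm). Origin on the bench below the clip; axes as the clip's. Rod axis 75 mm up, 16 mm square neck, 22 x 20 mm head at x -11 to -7 mm. An upright at x 6.5 to 10.5 backs the clip; its notch, 38 mm wide, floor 85 and tops 107 mm above the bench, passes the blade. Reel from x 60.
- tray: Open aluminium tray, 220 (x) by 180 (y) by 25 mm high, walls 4 mm, fixed. Origin: centre of its underside, on the bench; inner floor about 4 mm up.
Things that resemble listed ones, but are neither listed nor needed, are in the scene too. Leave any blue or orange look-alike of the wedge alone.

How it is judged (in metres and radians):
On the way, in this order (a step that is already met when the one before it is completed fails the run):
1. the wedge's full width is between the clip's legs, the clip still on the rod (x of wedge in the frame of clip between -0.041 and -0.016 m and y of wedge in the frame of clip between -0.01 and 0.01 m and z of wedge in the frame of clip between 0.009 and 0.036 m and angle between the x axis of wedge and the x axis of stand, either way round below 0.25 rad and distance of clip from where it was at the start of the episode below 0.015 m), for 0.2 s.
2. the clip is lifted off the rod on the wedge, above its seat (z of clip in the frame of stand above 0.105 m and horizontal distance between clip and stand below 0.05 m and distance between clip and wedge below 0.08 m), for 0.1 s.
At the end, for the whole second after the job is handed in: The clip and the wedge lie at rest in the tray: both origins within its inner walls and less than 60 mm above the bench. Any attitude will do, and the clip may stay on the blade or come off it (x of clip in the frame of tray between -0.106 and 0.106 m and y of clip in the frame of tray between -0.086 and 0.086 m and height (world z) of each of clip, wedge below 0.06 m and x of wedge in the frame of tray between -0.106 and 0.106 m and y of wedge in the frame of tray between -0.086 and 0.086 m and linear speed of each of clip, wedge below 0.02 m/s); the robot touches nothing.
It fails at once if the wedge is dropped from a height (let go and falling fast) (linear speed of wedge above 1.2 m/s and contact force between the fingers and wedge below 0.05 N).
It also fails if it takes over 48 s, if anything falls off the work surface, if the arm or the gripper's body presses on something with over 40 N, if the wrist force passes 120 N, or if a joint passes its speed limit or range.

## Working session

There is one attempt and no reset: what is moved stays moved. The work goes in short steps, Python scripts to look and compute and a tool call to move; the robot and the scene stay as the last step left them, time stands still between calls to the robot, and variables do not carry over. Pictures are saved under pics/ and viewed, and the job is handed in when it is done.

Besides the shell and the picture viewer there is one more tool, called after "Request:" by a JSON object that holds its "op" and its "data". carry_out: Moves the arm, as the interface text tells. Its arguments: {"type":"object","properties":{"targets":{"type":"array"},"grip":{"type":"number"},"newtons":{"type":"number"}},"required":["targets"]}

```bash
ls; mkdir -p pics; python3 - <<'E'
from bench import bot, read_camera, camera_model
import cv2, numpy as np
for n in ("scene","top"):
    im,d=read_camera(n); cv2.imwrite(f"pics/{n}0.png",cv2.cvtColor(im,cv2.COLOR_RGB2BGR)); np.savez(f"{n}0.npz",im=im,d=d)
    m=camera_model(n); print(n,{k:np.round(v,3).tolist() for k,v in m.items()})
print({k:np.round(v,3).tolist() for k,v in bot.observe().items()})
E
```

```text
pics
scene {'mtx': [[372.921, 0.0, 250.548], [0.0, 372.921, 189.773], [0.0, 0.0, 1.0]], 'R': [[-0.433, 0.901, -0.016], [0.604, 0.277, -0.747], [-0.669, -0.333, -0.665]], 't': [306.608, -202.278, 1319.178]}
top {'mtx': [[489.317, 0.0, 251.857], [0.0, 489.317, 189.989], [0.0, 0.0, 1.0]], 'R': [[0.022, -1.0, -0.015], [-0.989, -0.02, -0.148], [0.147, 0.018, -0.989]], 't': [-101.29, 457.923, 1452.699]}
{'time': 0.1, 'q': [-1.214, 0.053, 1.402, 0.0, 1.689, -0.07], 'dq': [0.001, -0.001, -0.003, 0.001, -0.0, 0.001], 'effort': [0.001, -38.258, -36.098, -0.0, 0.005, -0.0], 'ee_pos': [217.271, -477.643, 230.57], 'eef_rot': [-0.431, 1.987, -1.984], 'wrist_force': [-0.153, -1.046, -0.643], 'ft_torque': [0.012, -0.046, 0.033], 'finger_gap': 84.983}
```

View pics/scene0.png

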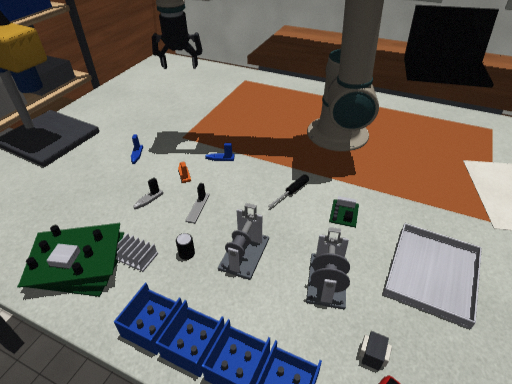

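View pics/top0.png

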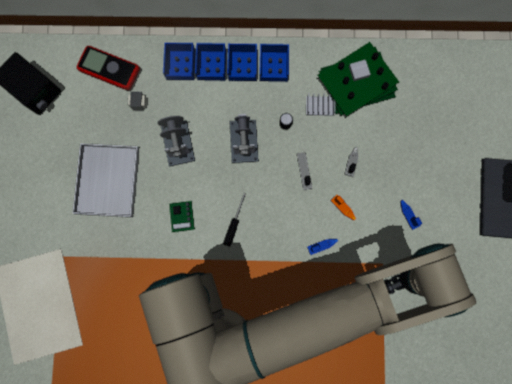

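The big-reel stand looks to be at top (177,138) / scene (330,270), and the small one at top (243,138). The tapered steel wedge is at top (352,162) / scene (150,193), and the square-ended lifter at top (304,170). The tray is at top (107,180). I'll zoom in to confirm.

```bash
python3 - <<'E'
import cv2, numpy as np
a=cv2.imread("pics/top0.png"); b=cv2.imread("pics/scene0.png")
def c(im,x0,y0,w,h,s): return cv2.resize(im[y0:y0+h,x0:x0+w],(w*s,h*s),interpolation=cv2.INTER_CUBIC)
cv2.imwrite("pics/z1.png",np.hstack([c(a,150,105,50,70,8),c(b,300,220,50,70,8)[:, :400]]))
cv2.imwrite("pics/z2.png",np.hstack([c(a,325,135,50,50,8),c(b,125,165,50,50,8)]))
E
```

```text
(no output)
```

View pics/z1.png

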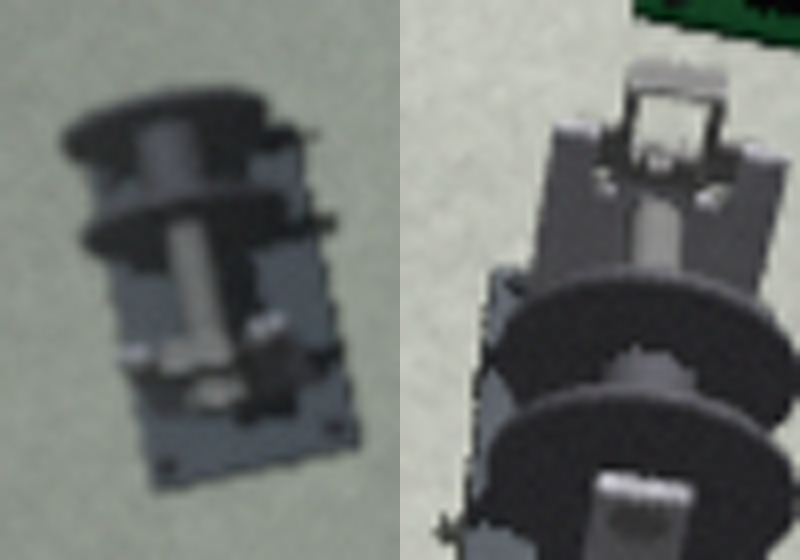

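View pics/z2.png

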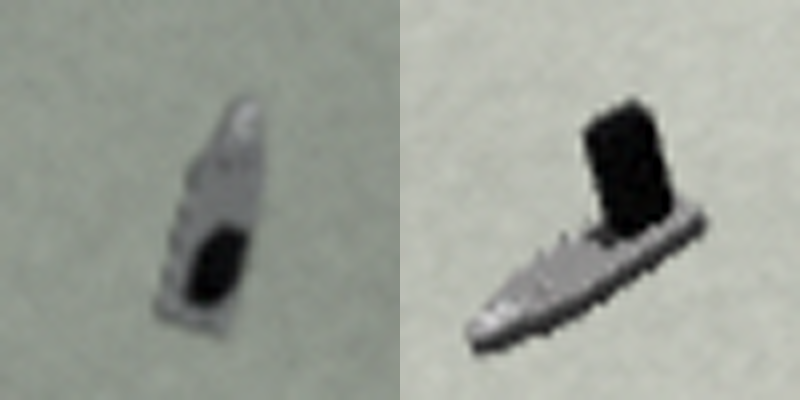

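```bash
cat > h.py <<'E'
import numpy as np, cv2
from bench import camera_model
def cloud(n,f=None,arr=None):
    z=np.load(f or f"{n}0.npz") if arr is None else None
    im,d=(z["im"],z["d"]) if arr is None else arr
    m=camera_model(n); K,R,t=[np.array(m[k]) for k in("mtx","R","t")]
    v,u=np.mgrid[:384,:512]
    pc=np.stack([(u-K[0,2])/K[0,0]*d,(v-K[1,2])/K[1,1]*d,d],-1)
    return im,d,(pc-t)@R   # R^T(pc-t)
def ray(n,uv,z):
    m=camera_model(n); K,R,t=[np.array(m[k]) for k in("mtx","R","t")]
    r=np.linalg.inv(K)@np.array([uv[0],uv[1],1.]); w=R.T@r; c=-R.T@t
    return c+w*(z-c[2])/w[2]
def proj(n,X):
    m=camera_model(n); K,R,t=[np.array(m[k]) for k in("mtx","R","t")]
    p=K@(R@np.array(X,float)+t); return p[:2]/p[2]
E
python3 - <<'E'
from h import *
for n,box in(("top",{"wedge":(340,145,362,180),"stand":(155,112,198,168),"tray":(70,140,142,220)}),("scene",{"wedge":(130,172,166,212),"stand":(304,226,352,308),"tray":(380,222,485,325)})):
    im,d,P=cloud(n)
    for k,(x0,y0,x1,y1) in box.items():
        p=P[y0:y1,x0:x1].reshape(-1,3); dd=d[y0:y1,x0:x1].ravel(); c=im[y0:y1,x0:x1].reshape(-1,3).astype(int)
        p=p[dd>0]; c=c[dd>0]
        print(n,k,"valid",len(p)/len(dd),"z pct",np.round(np.percentile(p[:,2],[1,10,50,90,99]),1))
        if k=="wedge":
            h=p[:,2]>20; print(" handle>20",h.sum(),p[h].mean(0).round(1),p[h].min(0).round(1),p[h].max(0).round(1))
            h=p[:,2]>50; print(" handle>50",h.sum(),p[h].mean(0).round(1) if h.any() else '')
            b=(p[:,2]>5)&(p[:,2]<15); q=p[b]
            print(" blade",b.sum(),q.mean(0).round(1)); print(cv2.minAreaRect(q[:,:2].astype(np.float32)))
        if k=="stand":
            for lo,hi in((117,160),(103,112),(4,20)):
                b=(p[:,2]>lo)&(p[:,2]<hi); q=p[b]
                if b.sum()>3: print(lo,hi,b.sum(),q.mean(0).round(1),cv2.minAreaRect(q[:,:2].astype(np.float32)))
        if k=="tray":
            b=(p[:,2]>17)&(p[:,2]<32);q=p[b]; print(b.sum(),cv2.minAreaRect(q[:,:2].astype(np.float32)), q[:,2].mean())
            b=(p[:,2]>17);print(p[~b][:,2].mean())
E
```

```text
top wedge valid 0.9935064935064936 z pct [-7.1 -4.2  1.3 12.7 59.2]
 handle>20 56 [ 533.2 -390.4   50. ] [ 522.3 -399.9   20.7] [ 545.3 -383.2   63.6]
 handle>50 38 [ 534.2 -392.    57.2]
 blade 184 [ 563.3 -398.     8.7]
((558.151123046875, -394.412841796875), (62.15196228027344, 107.97559356689453), 89.47332000732422)
top stand valid 0.9954318936877077 z pct [ -7.5  -3.3   6.5  90.2 120.7]
117 160 36 [568.7 137.3 122. ] ((610.0220336914062, 137.50436401367188), (106.0757064819336, 23.81953239440918), 3.0386507511138916)
103 112 88 [622.1 149.9 107.3] ((612.523681640625, 145.89427185058594), (108.7156982421875, 63.145164489746094), 12.025151252746582)
4 20 683 [601.5 141.5   9.2] ((620.2469482421875, 151.17691040039062), (177.94715881347656, 133.6039581298828), 3.0505166053771973)
top tray valid 0.9947916666666666 z pct [-6.9 -2.6  2.6 11.4 27.1]
432 ((487.7182312011719, 363.35479736328125), (183.03024291992188, 221.1764678955078), 88.1943130493164) 23.159447723846124
2.381747301544979
scene wedge valid 0.9972222222222222 z pct [-3.5 -2.   0.2 11.2 57.4]
 handle>20 113 [ 539.5 -388.
[... 208 characters left out ...]
74.02894592285156)
scene stand valid 0.9966971544715447 z pct [ -2.6  -0.7  24.5 101.3 122.2]
117 160 61 [567.  137.3 122.5] ((566.153076171875, 137.16973876953125), (13.958108901977539, 25.383460998535156), 8.583938598632812)
103 112 228 [627.7 152.6 107.1] ((613.3440551757812, 149.7459716796875), (108.85851287841797, 63.02299118041992), 15.099662780761719)
4 20 616 [652.3 151.8  10. ] ((564.4432983398438, 136.30877685546875), (236.86990356445312, 83.58255004882812), 13.94282054901123)
scene tray valid 0.9955617198335645 z pct [-2.2 -0.6  3.5 15.  25.9]
957 ((488.71533203125, 364.3477783203125), (180.2684783935547, 223.23544311523438), 88.08452606201172) 22.97928736743736
3.0885676824709414
```

```bash
python3 - <<'E'
from h import *
from scipy.spatial.transform import Rotation as Ro
C=[]
for n,(x0,y0,x1,y1) in(("top",(155,112,198,168)),("scene",(300,220,356,310))):
    im,d,P=cloud(n); p=P[y0:y1,x0:x1].reshape(-1,3); 
    # rod between upright and reel: heights ~75-92, narrow, beyond upright
    q=p[(p[:,2]>76)&(p[:,2]<95)&(p[:,0]>578)&(p[:,0]<625)&(abs(p[:,1]-145)<14)]
    f=np.polyfit(q[:,0],q[:,1],1) if len(q)>5 else None
    print(n,"rod",len(q),f,"yaw",np.degrees(np.arctan(f[0])) if f is not None else '', np.polyval(f,567))
    # upright tops
    q=p[(p[:,2]>98)&(p[:,2]<113)&(p[:,0]>555)&(p[:,0]<592)]
    L=q[q[:,1]>148];Rr=q[q[:,1]<131]
    print(" upright L",len(L),L.mean(0).round(1),"R",len(Rr),Rr.mean(0).round(1), "yaw",np.degrees(np.arctan2(-(L-0).mean(0)[0]+Rr.mean(0)[0],L.mean(0)[1]-Rr.mean(0)[1])))
    # reel
    q=p[(p[:,2]>60)&(p[:,0]>600)]
    print(" reel mean",q.mean(0).round(1),q.min(0).round(0),q.max(0).round(0))
    q=p[(p[:,2]>118)&(p[:,0]<600)]; print(" clip top",len(q),q.mean(0).round(1),q.min(0).round(1),q.max(0).round(1))
# wedge blade by colour: saturation vs bench
for n,(x0,y0,x1,y1) in(("top",(338,143,364,182)),("scene",(128,170,168,214))):
    im,d,P=cloud(n); p=P[y0:y1,x0:x1].reshape(-1,3)
    q=p[(p[:,2]>6)&(p[:,2]<62)&(abs(p[:,1]+395)<30)]
    if 1:
        e=np.linalg.eigh(np.cov(q[q[:,2]<15][:,:2].T))[1][:,1]; print(n,"wedge pca yaw",np.degrees(np.arctan(e[1]/e[0])))
s=np.array
from bench import bot
o=bot.observe(); print(Ro.from_rotvec(o["eef_rot"]).as_matrix().round(3))
E
```

```text
top rod 72 [0.23606183 2.81753858] yaw 13.282191857635656 136.6645951695052
 upright L 16 [566.  160.5 104.2] R 19 [574.3 116.2 105.7] yaw 10.71628874622298
 reel mean [641.1 153.6  88.6] [601. 113.  61.] [672. 198. 119.]
 clip top 43 [481.5  70.8 475.6] [ 241.  -118.6  118. ] [ 571.5  146.6 1502.7]
scene rod 53 [  0.28299616 -24.96209088] yaw 15.801309579697003 135.49673413746365
 upright L 41 [568.8 159.1 104.4] R 42 [578.2 118.8 104.5] yaw 13.08816608077716
 reel mean [654.6 157.9  95.3] [617. 114.  60.] [1137.  219.  731.]
 clip top 59 [566.9 137.4 122.7] [558.  124.2 118.3] [573.8 150.2 125.2]
top wedge pca yaw -14.464065907815499
scene wedge pca yaw -19.774754146840284
[[-0.91  -0.     0.414]
 [-0.414  0.001 -0.91 ]
 [-0.    -1.    -0.001]]
```

```bash
python3 - <<'E'
from h import *
def yaw(a,b): d=b-a; return np.degrees(np.arctan2(d[1],d[0])),np.linalg.norm(d)
z=lambda u,v,x0,y0:(x0+u/8-.5+.06,y0+v/8-.5+.06)
# plate
for zz in(8,):
    a=ray("top",z(152,492,150,105),zz);b=ray("top",z(362,450,150,105),zz);c=ray("top",z(88,185,150,105),zz);d=ray("top",z(300,120,150,105),zz)
    print("plate",a.round(1),b.round(1),c.round(1),yaw(a,b),yaw(a,c),yaw(b,d))
t=ray("top",z(247,95,325,135),8);l=ray("top",z(190,325,325,135),8); print("wedge top",t,l,yaw(l,t), l+(t-l)*18/93)
t=ray("scene",z(475,335,125-50,165),8);l=ray("scene",z(692,215,125-50,165),8); print("wedge scene",t,l,yaw(l,t), l+(t-l)*18/93)
for n,(x0,y0,x1,y1) in(("top",(338,143,364,182)),("scene",(128,170,168,214))):
    im,d,P=cloud(n); p=P[y0:y1,x0:x1].reshape(-1,3); g=im[y0:y1,x0:x1].mean(-1).ravel()
    sat=np.ptp(im[y0:y1,x0:x1].astype(int),axis=-1).ravel()
    print(n,"bench sat/grey",np.median(sat),np.median(g))
    im2=im[y0:y1,x0:x1]; print([tuple(im2[r,c]) for r,c in((20,13),(15,14),(2,2))])
    m=(g<40); print("dark rays", p[m&(p[:,2]>48)&(p[:,2]<66)].mean(0).round(1))
E
```

```text
plate [534.  170.4   8. ] [552.2  89.    8. ] [656.8 201.6   8. ] (np.float64(-77.34763843236183), np.float64(83.40007835377374)) (np.float64(14.2451305593737), np.float64(126.74847248003192)) (np.float64(12.676850735528518), np.float64(135.8832953762381))
wedge top [ 607.57525848 -411.22010338    8.        ] [ 515.99626738 -388.44174684    8.        ] (np.float64(-13.967687100916077), np.float64(94.36930187437447)) [ 533.7212334  -392.85046101    8.        ]
wedge scene [ 608.9990279  -409.46608053    8.        ] [ 525.32571098 -377.54409312    8.        ] (np.float64(-20.882221723164204), np.float64(89.55577728539355)) [ 541.52054651 -383.7225423     8.        ]
top bench sat/grey 9.0 141.66666666666666
[(np.uint8(86), np.uint8(88), np.uint8(88)), (np.uint8(109), np.uint8(112), np.uint8(111)), (np.uint8(142), np.uint8(149), np.uint8(140))]
dark rays [ 531.8 -391.    57. ]
scene bench sat/grey 10.0 184.66666666666666
[(np.uint8(186), np.uint8(187), np.uint8(179)), (np.uint8(182), np.uint8(185), np.uint8(174)), (np.uint8(185), np.uint8(188), np.uint8(179))]
dark rays [ 539.6 -388.    54.4]
```

Request:
{"op": "carry_out", "data": {"targets": [[[-0.037,0,0.006,7],[-0.074,0,0.012,14],[-0.111,0,0.018,21],[-0.148,0,0.024,28],[-0.185,0,0.03,35]]], "grip": 0.06}}

```text
time: 0.52
ee_pos: [398.5, -428.2, 230.9]
eef_rot: [-0.18, -2.134, 2.133]
wrist_force: [-0.9, -1.1, -0.1]
finger_gap: 60.2
```

```bash
cat > go.py <<'E'
# python3 go.py x y z yaw(deg of tool z axis): shift/turn in tool axes from the measured pose
import sys,numpy as np
from scipy.spatial.transform import Rotation as Ro
from bench import bot
o=bot.observe(); R=Ro.from_rotvec(o["eef_rot"]).as_matrix(); p=np.array(o["ee_pos"])
a=[float(v) for v in sys.argv[1:]]
y=np.degrees(np.arctan2(R[1,2],R[0,2]))
print("t",round(o["time"],2),"pos",p.round(1),"zyaw",round(y,1),"tooly",R[:,1].round(3),"F",np.round(o["wrist_force"],1),"gap",round(float(o["finger_gap"]),1),"q",np.round(o["q"],2))
if a:
    print("shift mm",(R.T@(np.array(a[:3])-p)).round(1),"spin",round(-((a[3]-y+180)%360-180),1))
E
python3 go.py 536.5 -390.3 150 -105.5
```

```text
t 0.52 pos [ 398.5 -428.2  230.9] zyaw -99.7 tooly [-0.  0. -1.] F [-0.9 -1.1 -0.1] gap 60.2 q [-0.88  0.22  1.21 -0.    1.7   0.86]
shift mm [-129.7   80.9  -60.5] spin 5.8
```

Request:
{"op": "carry_out", "data": {"targets": [[[-0.033,0.01,-0.015,3],[-0.065,0.02,-0.03,5],[-0.098,0.04,-0.045,5],[-0.13,0.06,-0.06,5],[-0.13,0.08,-0.06,5]]]}}

```text
time: 0.93
ee_pos: [539.7, -387.4, 148.4]
eef_rot: [-0.256, -2.094, 2.089]
wrist_force: [-0.8, -0.2, -0.4]
finger_gap: 60.2
```

```bash
python3 go.py 536.5 -390.3 16 -105.5; python3 - <<'E'
from h import *
from bench import read_camera
o=[]
for n,(x,y) in(("top",(345,160)),("scene",(150,180))):
    im,d=read_camera(n); b=cv2.cvtColor(im,cv2.COLOR_RGB2BGR)[y-40:y+40,x-40:x+40]; o.append(cv2.resize(b,(400,400),interpolation=2))
cv2.imwrite("pics/w1.png",np.hstack(o))
E
```

```text
t 0.93 pos [ 539.7 -387.4  148.4] zyaw -104.0 tooly [-0.     0.002 -1.   ] F [-0.8 -0.2 -0.4] gap 60.2 q [-0.68  0.48  1.05  0.    1.6   1.14]
shift mm [  2.3 132.4   3.9] spin 1.5
```

View pics/w1.png

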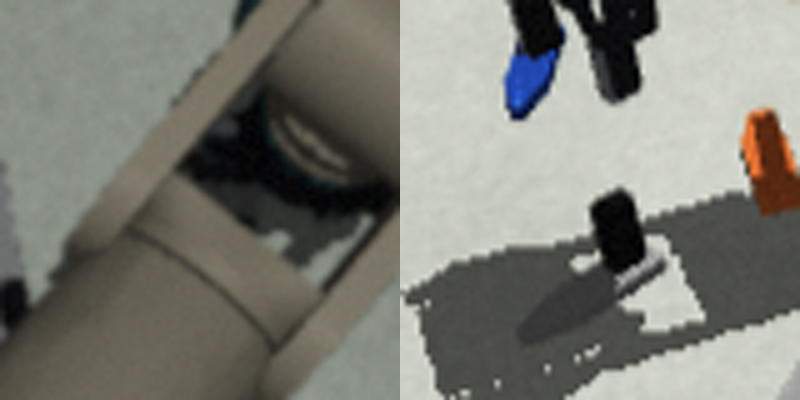

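The scene view shows both fingers hovering over the black handle (handle at zoom (620,230)), with the blade in the arm's shadow. The top view is blocked by the arm. I'm descending now.

Request:
{"op": "carry_out", "data": {"targets": [[[0.002,0.035,0.004,1.5],[0.002,0.07,0.004,1.5],[0.002,0.1,0.004,1.5],[0.002,0.12,0.004,1.5],[0.002,0.132,0.004,1.5]]]}}

```text
time: 1.45
ee_pos: [530.4, -394.3, 17.5]
eef_rot: [-0.286, -2.073, 2.07]
wrist_force: [-0.2, 0.3, -0.7]
finger_gap: 60.2
```

```bash
python3 go.py 536.5 -390.3 16 -105.5; python3 - <<'E'
from h import *
from bench import read_camera
im,d=read_camera("scene"); x,y=150,180; b=cv2.cvtColor(im,cv2.COLOR_RGB2BGR)[y-40:y+40,x-40:x+40]; cv2.imwrite("pics/w2.png",cv2.resize(b,(560,560),interpolation=2))
E
```

```text
t 1.45 pos [ 530.4 -394.3   17.5] zyaw -105.9 tooly [-0.003  0.002 -1.   ] F [-0.2  0.3 -0.7] gap 60.2 q [-0.7   0.59  1.18 -0.    1.37  1.15]
shift mm [-4.8  1.4 -5.5] spin -0.4
```

View pics/w2.png

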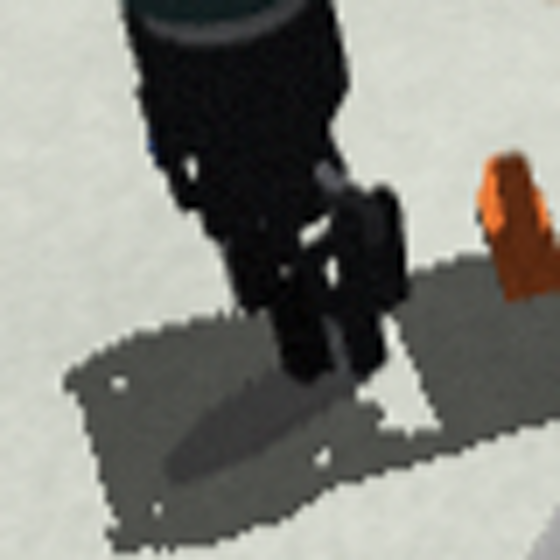

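The fingers straddle the handle (zoom (300–380, 350)). I'll correct by about 5 mm, then close.

Request:
{"op": "carry_out", "data": {"targets": [[[-0.003,0,-0.003,0],[-0.005,0.001,-0.005,0],[-0.005,0.001,-0.005,0],[-0.005,0.001,-0.005,0],[-0.005,0.001,-0.005,0]]]}}

```text
time: 1.92
ee_pos: [538.9, -391.1, 19.8]
eef_rot: [-0.29, -2.073, 2.076]
wrist_force: [-0.4, 0.3, 0.2]
finger_gap: 59.9
```

Request:
{"op": "carry_out", "data": {"targets": [[[0,0,0,0],[0,0,0,0],[0,0,0,0],[0,0,0,0],[0,0,0,0]]], "grip": 0.0, "newtons": 80}}

```text
time: 2.33
ee_pos: [538.4, -390.9, 18.6]
eef_rot: [-0.288, -2.074, 2.074]
wrist_force: [-0.5, 0.7, 1.1]
finger_gap: 13.0
```

Request:
{"op": "carry_out", "data": {"targets": [[[0,0,0,0],[0,0,0,0],[0,0,0,0],[0,0,0,0],[0,0,0,0]]]}}

```text
time: 2.75
ee_pos: [538.3, -390.9, 18.5]
eef_rot: [-0.288, -2.074, 2.074]
wrist_force: [-1.1, 0.3, 2.9]
finger_gap: 13.1
```

```bash
python3 go.py 536.5 -390.3 16 -105.5
```

```text
t 2.75 pos [ 538.3 -390.9   18.5] zyaw -105.8 tooly [ 0. -0. -1.] F [-1.1  0.3  2.9] gap 13.1 q [-0.68  0.59  1.17 -0.    1.38  1.16]
shift mm [ 1.9  2.5 -0. ] spin -0.3
```

Request:
{"op": "carry_out", "data": {"targets": [[[0,-0.03,0,0],[0,-0.06,0,0],[0,-0.1,0,0],[0,-0.14,0,0],[0.005,-0.18,-0.01,0]]]}}

```text
time: 3.17
ee_pos: [535.5, -380.4, 198.9]
eef_rot: [-0.287, -2.073, 2.072]
wrist_force: [0.5, -0.2, -0.3]
finger_gap: 13.1
```

Request:
{"op": "carry_out", "data": {"targets": [[[0.013,0,-0.03,-4],[0.026,0,-0.06,-8],[0.04,0,-0.09,-12],[0.053,0,-0.12,-16],[0.066,0,-0.15,-20]]]}}

```text
time: 3.58
ee_pos: [512.8, -215.7, 197.5]
eef_rot: [-0.085, 2.184, -2.182]
wrist_force: [0.6, 0.8, -0.6]
finger_gap: 13.0
```

```bash
python3 go.py 468.6 114.2 200 -76.8
```

```text
t 3.58 pos [ 512.8 -215.7  197.5] zyaw -85.6 tooly [-0.001  0.001 -1.   ] F [ 0.6  0.8 -0.6] gap 13.0 q [-0.46  0.15  1.36  0.    1.63  1.03]
shift mm [  18.9   -2.2 -332.4] spin -8.8
```

Request:
{"op": "carry_out", "data": {"targets": [[[0.004,0,-0.035,-3],[0.008,0,-0.07,-6],[0.011,0,-0.105,-9],[0.015,0,-0.14,-9],[0.019,0,-0.175,-9]]]}}

```text
time: 4.0
ee_pos: [480.9, -42.6, 197.7]
eef_rot: [-0.244, 2.1, -2.099]
wrist_force: [-0.2, 0.6, -1.4]
finger_gap: 13.1
```

```bash
python3 go.py 468.6 114.2 200 -76.8
```

```text
t 4.0 pos [480.9 -42.6 197.7] zyaw -76.8 tooly [-0.001  0.    -1.   ] F [-0.2  0.6 -1.4] gap 13.1 q [-0.16 -0.05  1.57  0.    1.62  1.18]
shift mm [ -23.8   -2.2 -155.5] spin 0.0
```

Request:
{"op": "carry_out", "data": {"targets": [[[-0.005,0,-0.035,0],[-0.01,0,-0.07,0],[-0.016,0,-0.105,0],[-0.02,0,-0.135,0],[-0.024,0,-0.155,0]]]}}

```text
time: 4.42
ee_pos: [468.8, 114.7, 197.8]
eef_rot: [-0.246, 2.099, -2.098]
wrist_force: [0.2, -0.4, -1.7]
finger_gap: 13.3
```

Request:
{"op": "carry_out", "data": {"targets": [[[0,0,0,0],[0,0.02,0,0],[0,0.04,0,0],[0,0.04,0,0],[0,0.04,0,0]]]}}

```text
time: 4.83
ee_pos: [469.1, 111.6, 157.3]
eef_rot: [-0.246, 2.101, -2.101]
wrist_force: [0.5, -0.4, -1.4]
finger_gap: 12.9
```

```bash
python3 go.py 468.6 114.2 110 -76.8; python3 - <<'E'
from h import *
from bench import read_camera
o=[]
for n,(x,y) in(("top",(185,145)),("scene",(325,225))):
    im,d=read_camera(n); np.savez(f"{n}1.npz",im=im,d=d); b=cv2.cvtColor(im,cv2.COLOR_RGB2BGR)[y-50:y+50,x-40:x+40]; o.append(cv2.resize(b,(400,500),interpolation=2))
cv2.imwrite("pics/s1.png",np.hstack(o))
E
```

```text
t 4.83 pos [469.1 111.6 157.3] zyaw -76.8 tooly [-0.003 -0.001 -1.   ] F [ 0.5 -0.4 -1.4] gap 12.9 q [ 0.16 -0.03  1.63 -0.    1.54  1.5 ]
shift mm [-0.3 47.3 -2.6] spin -0.0
```

View pics/s1.png

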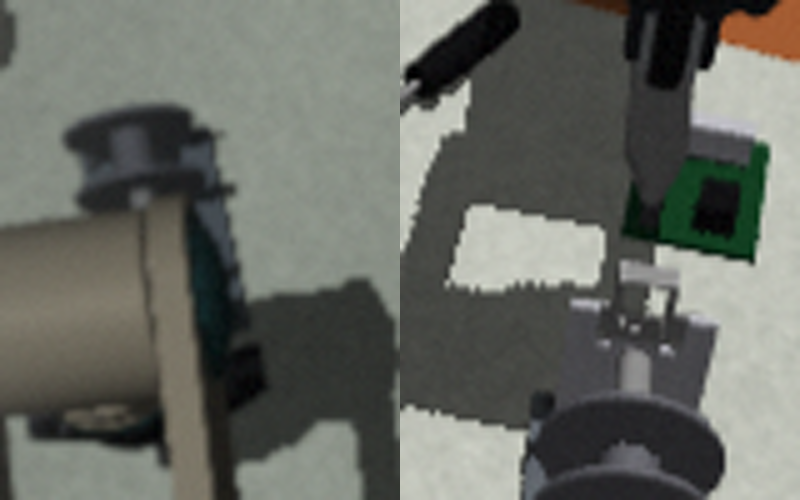

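The scene view shows the wedge gripped level, with its point toward the clip (tip near zoom (650,225), clip bar near (650,272)). The top view is blocked by the arm. I'll measure the blade against the clip in the scene camera.

```bash
cat > m.py <<'E'
import sys
from h import *
from bench import bot
def meas(f,zt,yaw=13.2,show=True):
    im,d,P=cloud("scene",f); o=bot.observe(); tcp=np.array(o["ee_pos"])
    c,s=np.cos(np.radians(yaw)),np.sin(np.radians(yaw))
    p=P[190:300,300:370].reshape(-1,3)
    cl=p[(p[:,2]>zt+0)&(p[:,2]<zt+9)] if 0 else p
    # blade: plane z ~ tcp-18.5+10
    z=tcp[2]-8.5
    l=(p-tcp)@np.array([[c,-s,0],[s,c,0],[0,0,1]])
    q=l[(abs(p[:,2]-z)<6)&(abs(l[:,1])<22)&(l[:,0]>14)&(l[:,0]<90)]
    print("blade pts",len(q),"z-expected",np.median(q[:,2]+8.5).round(2),"xmax",np.sort(q[:,0])[-5:].round(1))
    for a in range(15,85,10):
        r=q[(q[:,0]>=a)&(q[:,0]<a+10)]
        if len(r): print(a,len(r),"y",r[:,1].min().round(1),r[:,1].max().round(1),"mid",((r[:,1].min()+r[:,1].max())/2).round(1),"z",np.median(r[:,2]).round(1))
if __name__=="__main__": meas(sys.argv[1],0)
E
python3 m.py scene1.npz
python3 - <<'E'
from h import *
im,d,P=cloud("scene","scene1.npz")
p=P[220:300,310:350].reshape(-1,3)
q=p[(p[:,2]>118)&(p[:,2]<130)&(p[:,0]>550)&(p[:,0]<582)&(abs(p[:,1]-137)<20)]; print("clip",len(q),q.mean(0).round(1),((q.min(0)+q.max(0))/2).round(1),np.ptp(q,axis=0).round(1))
q=p[(p[:,2]>98)&(p[:,2]<113)&(p[:,0]>555)&(p[:,0]<592)];L=q[q[:,1]>148];Rr=q[q[:,1]<131];print(L.mean(0).round(1),Rr.mean(0).round(1),len(L),len(Rr))
E
```

```text
blade pts 204 z-expected -1.02 xmax [72.6 72.8 72.8 73.2 73.8]
15 32 y -12.9 12.1 mid -0.4 z -9.4
25 39 y -14.3 12.6 mid -0.9 z -9.5
35 40 y -14.2 12.6 mid -0.8 z -9.5
45 39 y -13.9 12.7 mid -0.6 z -9.7
55 27 y -8.5 8.5 mid 0.0 z -9.2
65 22 y -6.1 5.1 mid -0.5 z -9.9
clip 59 [566.9 137.6 122.7] [566.4 137.1 122. ] [17.  26.3  6.8]
[568.7 159.6 103.7] [578.5 118.3 104. ] 42 41
```

Request:
{"op": "carry_out", "data": {"targets": [[[0,0.016,-0.001,0],[0,0.032,-0.003,0],[0,0.048,-0.003,0],[0,0.048,-0.003,0],[0,0.048,-0.003,0]]]}}

```text
time: 5.35
ee_pos: [469.3, 114.8, 111.0]
eef_rot: [-0.242, 2.099, -2.1]
wrist_force: [-0.3, -1.1, -0.8]
finger_gap: 13.1
```

Request:
{"op": "carry_out", "data": {"targets": [[[0,0,0,0],[0,0,0,0],[0,0,0,0],[0,0,0,0],[0,0,0,0]]]}}

```text
time: 5.77
ee_pos: [469.3, 115.0, 110.8]
eef_rot: [-0.242, 2.099, -2.099]
wrist_force: [-0.2, 0.2, -1.8]
finger_gap: 13.2
```

```bash
python3 go.py 469.1 111.6 109.5 -76.8; python3 - <<'E'
from h import *
from bench import read_camera
im,d=read_camera("scene"); np.savez("scene2.npz",im=im,d=d); x,y=330,240; b=cv2.cvtColor(im,cv2.COLOR_RGB2BGR)[y-40:y+40,x-40:x+40]; cv2.imwrite("pics/s2.png",cv2.resize(b,(560,560),interpolation=2))
from bench import bot
tcp=np.array(bot.observe()["ee_pos"]); D=np.array([566.7,137.4])-tcp[:2]; c,s=np.cos(np.radians(13.2)),np.sin(np.radians(13.2))
print("clip from tcp along",D@[c,s],"lat",D@[-s,c])
E
python3 m.py scene2.npz
```

```text
t 5.77 pos [469.3 115.  110.8] zyaw -76.8 tooly [ 0.001  0.    -1.   ] F [-0.2  0.2 -1.8] gap 13.2 q [ 0.16  0.01  1.69 -0.    1.44  1.5 ]
shift mm [1.  1.3 3.3] spin -0.0
clip from tcp along 100.01276151335705 lat -0.45327523853217777
blade pts 193 z-expected 0.02 xmax [70.6 70.8 71.2 72.5 73.3]
15 37 y -14.3 13.6 mid -0.4 z -8.5
25 40 y -14.2 13.7 mid -0.3 z -8.5
35 30 y -13.9 11.8 mid -1.1 z -8.0
45 39 y -13.6 12.6 mid -0.5 z -8.4
55 29 y -10.4 8.3 mid -1.1 z -8.7
65 16 y -7.3 5.8 mid -0.7 z -8.6
```

View pics/s2.png

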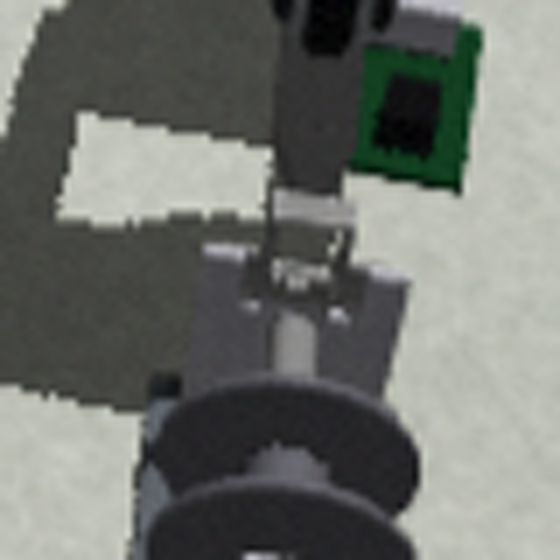

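The blade and clip are aligned: lateral -0.5 mm for both, and the blade is level with its underside about 92 mm up. I'm going in slowly.

Request:
{"op": "carry_out", "data": {"targets": [[[-0.007,0.001,0,0],[-0.014,0.001,0,0],[-0.021,0.001,0,0],[-0.028,0.001,0,0],[-0.035,0.001,0,0]]]}}

```text
time: 6.23
ee_pos: [504.1, 123.2, 109.2]
eef_rot: [-0.243, 2.099, -2.1]
wrist_force: [0.7, 0.8, -1.4]
finger_gap: 13.4
```

Request:
{"op": "carry_out", "data": {"targets": [[[-0.003,0,0,0],[-0.006,0,0,0],[-0.009,0,0,0],[-0.012,0,0,0],[-0.015,0,0,0]]]}}

```text
time: 6.65
ee_pos: [515.5, 125.0, 107.8]
eef_rot: [-0.251, 2.1, -2.106]
wrist_force: [-10.9, -7.6, -0.8]
finger_gap: 13.2
```

```bash
python3 go.py; python3 - <<'E'
from h import *
from bench import read_camera
im,d=read_camera("scene"); np.savez("scene3.npz",im=im,d=d); x,y=330,240; b=cv2.cvtColor(im,cv2.COLOR_RGB2BGR)[y-40:y+40,x-40:x+40]; cv2.imwrite("pics/s3.png",cv2.resize(b,(560,560),interpolation=2))
from bench import bot
tcp=np.array(bot.observe()["ee_pos"]); D=np.array([566.7,137.4])-tcp[:2]; c,s=np.cos(np.radians(13.2)),np.sin(np.radians(13.2))
print("clip from tcp along",D@[c,s],"lat",D@[-s,c])
E
```

```text
t 6.65 pos [515.5 125.  107.8] zyaw -76.8 tooly [-0.008 -0.004 -1.   ] F [-10.9  -7.6  -0.8] gap 13.2 q [ 0.17  0.15  1.55 -0.    1.45  1.51]
clip from tcp along 51.49966506024712 lat 0.1633039195431836
```

View pics/s3.png

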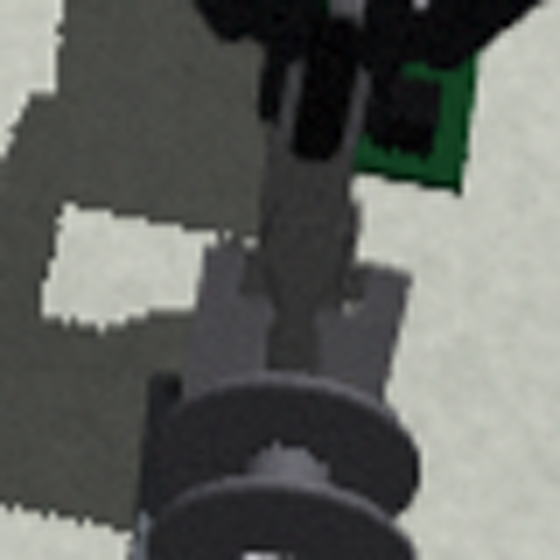

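```bash
python3 - <<'E'
from h import *
from bench import read_camera
for f in("scene2.npz","scene3.npz"):
    im,d,P=cloud("scene",f)
    p=P[205:290,305:350].reshape(-1,3)
    q=p[(p[:,2]>113)&(p[:,2]<134)&(p[:,0]>550)&(p[:,0]<600)&(abs(p[:,1]-137)<24)]; print("clip",len(q),q.mean(0).round(1),q.min(0).round(1),q.max(0).round(1))
im=np.load("scene3.npz")["im"]; b=cv2.convertScaleAbs(im[215:265,305:355,::-1],alpha=2.2); cv2.imwrite("pics/s3b.png",cv2.resize(b,(600,600),interpolation=2))
E
python3 m.py scene3.npz
```

```text
clip 67 [567.  137.  121.5] [556.2 123.4 113.2] [574.  150.2 124.7]
clip 65 [567.5 137.5 121.9] [557.7 124.6 113.3] [576.6 151.  126.2]
blade pts 188 z-expected -0.85 xmax [72.5 73.  73.8 75.1 75.2]
15 27 y -14.8 11.6 mid -1.6 z -8.7
25 6 y -14.9 -10.8 mid -12.9 z -7.7
35 30 y -14.4 10.4 mid -2.0 z -9.8
45 40 y -14.6 18.9 mid 2.2 z -9.6
55 64 y -21.7 22.0 mid 0.1 z -9.3
65 16 y -5.8 3.2 mid -1.3 z -9.7
75 2 y -3.5 -0.6 mid -2.1 z -10.2
```

View pics/s3b.png

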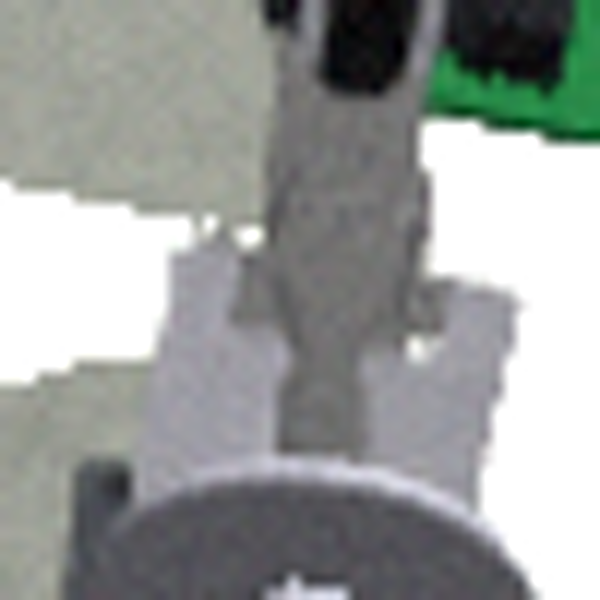

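The boosted view shows the blade threaded through the window, with the point past the upright (about zoom (325,400)). The clip bar is still at its place by depth (567.5, 137.5, 122). I'll continue the push.

Request:
{"op": "carry_out", "data": {"targets": [[[-0.003,-0.001,0.0005,0],[-0.006,-0.001,0.0005,0],[-0.009,-0.001,0.0005,0],[-0.012,-0.001,0.0005,0],[-0.015,-0.001,0.0005,0]]]}}

```text
time: 7.12
ee_pos: [532.4, 129.2, 109.9]
eef_rot: [-0.244, 2.1, -2.1]
wrist_force: [-3.4, -1.7, -2.8]
finger_gap: 13.2
```

```bash
python3 go.py;  python3 - <<'E'
import numpy as np
from bench import bot
tcp=np.array(bot.observe()["ee_pos"]); D=np.array([566.7,137.4])-tcp[:2]; c,s=np.cos(np.radians(13.2)),np.sin(np.radians(13.2))
print("clip from tcp along",D@[c,s],"lat",D@[-s,c])
E
```

```text
t 7.12 pos [532.4 129.2 109.9] zyaw -76.8 tooly [-0.001 -0.001 -1.   ] F [-3.4 -1.7 -2.8] gap 13.2 q [ 0.17  0.19  1.5  -0.    1.46  1.51]
clip from tcp along 35.30095566917939 lat 0.09229085283567497
```

Request:
{"op": "carry_out", "data": {"targets": [[[-0.003,0,0,0],[-0.006,0,0,0],[-0.008,0,0,0],[-0.008,0,0,0],[-0.008,0,0,0]]]}}

```text
time: 7.53
ee_pos: [540.8, 131.4, 110.6]
eef_rot: [-0.241, 2.099, -2.098]
wrist_force: [-0.8, 0.2, -2.7]
finger_gap: 13.4
```

Request:
{"op": "carry_out", "data": {"targets": [[[0,0,0,0],[0,0,0,0],[0,0,0,0],[0,0,0,0],[0,0,0,0]]]}}

```text
time: 7.95
ee_pos: [540.5, 131.3, 110.6]
eef_rot: [-0.242, 2.099, -2.099]
wrist_force: [-0.1, -0.3, -1.8]
finger_gap: 12.8
```

```bash
python3 go.py;  python3 - <<'E'
from h import *
from bench import bot,read_camera
tcp=np.array(bot.observe()["ee_pos"]); D=np.array([566.7,137.4])-tcp[:2]; c,s=np.cos(np.radians(13.2)),np.sin(np.radians(13.2))
print("clip from tcp along",D@[c,s],"lat",D@[-s,c])
im,d=read_camera("scene"); np.savez("scene4.npz",im=im,d=d)
P=cloud("scene","scene4.npz")[2]; p=P[205:290,305:350].reshape(-1,3)
q=p[(p[:,2]>113)&(p[:,2]<134)&(p[:,0]>550)&(p[:,0]<600)&(abs(p[:,1]-137)<24)]; print("clip",len(q),q.mean(0).round(1),q.min(0).round(1),q.max(0).round(1))
b=cv2.convertScaleAbs(im[205:275,295:365,::-1],alpha=2); cv2.imwrite("pics/s4.png",cv2.resize(b,(560,560),interpolation=2))
E
```

```text
t 7.95 pos [540.5 131.3 110.6] zyaw -76.8 tooly [ 0.001  0.    -1.   ] F [-0.1 -0.3 -1.8] gap 12.8 q [0.17 0.21 1.47 0.   1.46 1.51]
clip from tcp along 26.919838046553597 lat -0.0043696650420673765
clip 134 [560.3 133.4 123.9] [550.1 113.5 113.2] [575.1 153.2 133.9]
```

View pics/s4.png

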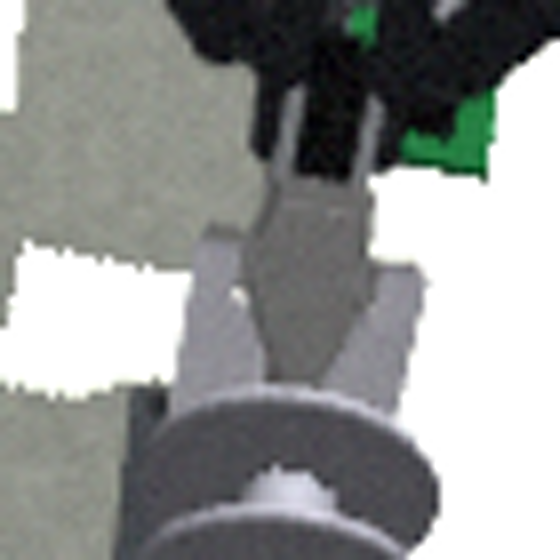

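The blade's full width is through. The taper emerges beyond the upright (zoom (300,350)), the clip bar is just ahead of the fingers, and the push force is back to about 0. I'm lifting straight up.

Request:
{"op": "carry_out", "data": {"targets": [[[0,-0.004,0,0],[0,-0.008,0,0],[0,-0.012,0,0],[0,-0.016,0,0],[0,-0.02,0,0]]]}}

```text
time: 8.42
ee_pos: [540.4, 131.2, 131.0]
eef_rot: [-0.242, 2.099, -2.099]
wrist_force: [-0.4, 0.4, -2.7]
finger_gap: 12.9
```

Request:
{"op": "carry_out", "data": {"targets": [[[0,-0.008,0,0],[0,-0.016,0,0],[0,-0.024,0,0],[0,-0.032,0,0],[0,-0.04,0,0]]]}}

```text
time: 8.83
ee_pos: [540.4, 131.2, 171.4]
eef_rot: [-0.242, 2.099, -2.099]
wrist_force: [-0.0, 0.4, -2.0]
finger_gap: 13.2
```

```bash
python3 go.py;  python3 - <<'E'
from h import *
from bench import bot,read_camera
im,d=read_camera("scene"); np.savez("scene5.npz",im=im,d=d)
b=cv2.convertScaleAbs(im[185:275,285:375,::-1],alpha=2); cv2.imwrite("pics/s5.png",cv2.resize(b,(560,560),interpolation=2))
E
```

```text
t 8.83 pos [540.4 131.2 171.4] zyaw -76.8 tooly [ 0.001  0.    -1.   ] F [-0.   0.4 -2. ] gap 13.2 q [ 0.17  0.16  1.4  -0.    1.58  1.51]
```

View pics/s5.png

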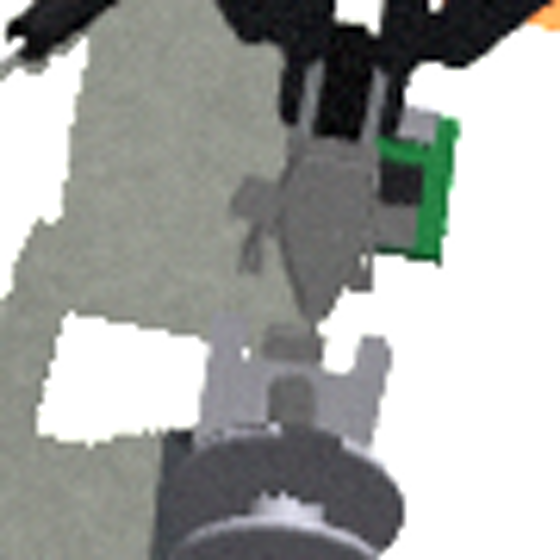

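The clip is off the rod and riding on the blade: its legs show either side at zoom (255,200) and (390,210), and the rod and upright at (290,370) are bare. I'm carrying it to the tray.

Request:
{"op": "carry_out", "data": {"targets": [[[0.001,-0.008,-0.015,0],[0.002,-0.015,-0.035,0],[0.003,-0.02,-0.058,0],[0.005,-0.02,-0.085,0],[0.006,-0.02,-0.112,0]]]}}

```text
time: 9.3
ee_pos: [508.7, 239.8, 191.0]
eef_rot: [-0.241, 2.1, -2.099]
wrist_force: [-0.4, 0.0, -1.9]
finger_gap: 13.2
```

Request:
{"op": "carry_out", "data": {"targets": [[[0.001,0,-0.028,0],[0.003,0,-0.056,0],[0.004,0,-0.084,0],[0.006,0,-0.105,0],[0.006,0,-0.12,0]]]}}

```text
time: 9.72
ee_pos: [474.6, 356.2, 190.3]
eef_rot: [-0.245, 2.099, -2.098]
wrist_force: [0.4, 0.2, -2.5]
finger_gap: 13.2
```

Request:
{"op": "carry_out", "data": {"targets": [[[0,0.01,0,0],[0,0.03,0,0],[0,0.05,0,0],[0,0.07,0,0],[0,0.08,0,0]]]}}

```text
time: 10.13
ee_pos: [475.0, 352.6, 106.8]
eef_rot: [-0.246, 2.099, -2.104]
wrist_force: [-0.7, -0.8, -2.3]
finger_gap: 13.1
```

```bash
python3 go.py 475 355 52 -76.8;  python3 - <<'E'
from h import *
from bench import bot,read_camera
o=[]
for n,(x,y) in (("scene",(420,245)),("top",(120,180))):
    im,d=read_camera(n); np.savez(n+"6.npz",im=im,d=d)
    o.append(cv2.resize(cv2.convertScaleAbs(im[y-60:y+60,x-60:x+60,::-1],alpha=1.6),(400,400),interpolation=2))
cv2.imwrite("pics/s6.png",np.hstack(o))
E
```

```text
t 10.13 pos [475.  352.6 106.8] zyaw -76.9 tooly [-0.004 -0.003 -1.   ] F [-0.7 -0.8 -2.3] gap 13.1 q [ 0.58  0.31  1.36 -0.    1.48  1.92]
shift mm [-0.8 54.8 -2.4] spin -0.1
```

View pics/s6.png

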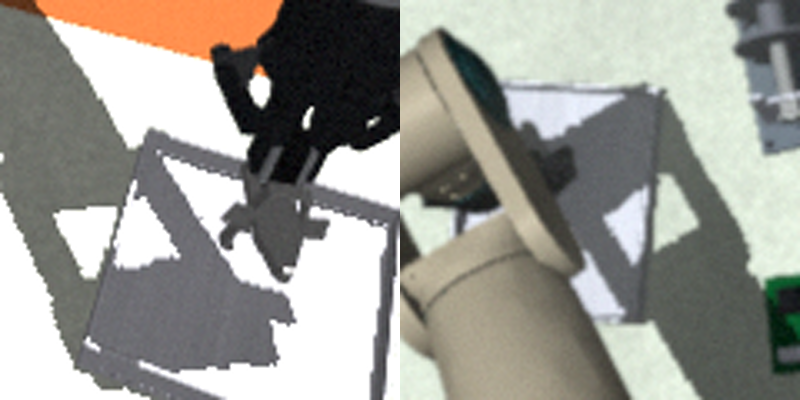

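The clip is still on the blade, above the tray interior (scene zoom (270,225)). I'm lowering now, slowly at the end.

Request:
{"op": "carry_out", "data": {"targets": [[[0,0.012,-0.001,0],[0,0.024,-0.002,0],[0,0.036,-0.002,0],[0,0.044,-0.002,0],[0,0.05,-0.002,0]]]}}

```text
time: 10.65
ee_pos: [474.7, 356.0, 58.6]
eef_rot: [-0.245, 2.099, -2.101]
wrist_force: [0.4, 0.2, -2.3]
finger_gap: 13.2
```

Request:
{"op": "carry_out", "data": {"targets": [[[0,0.001,0,0],[0,0.002,0,0],[0,0.003,0,0],[0,0.004,0,0],[0,0.005,0,0]]]}}

```text
time: 11.07
ee_pos: [475.5, 356.5, 55.8]
eef_rot: [-0.242, 2.099, -2.098]
wrist_force: [-0.0, 0.5, -1.9]
finger_gap: 13.1
```

Request:
{"op": "carry_out", "data": {"targets": [[[0,0.001,0,0],[0,0.002,0,0],[0,0.003,0,0],[0,0.004,0,0],[0,0.004,0,0]]]}}

```text
time: 11.48
ee_pos: [475.1, 356.2, 51.0]
eef_rot: [-0.243, 2.099, -2.1]
wrist_force: [-0.6, 0.1, -2.1]
finger_gap: 12.8
```

Request:
{"op": "carry_out", "data": {"targets": [[[0,0.001,0,0],[0,0.001,0,0],[0,0.002,0,0],[0,0.002,0,0],[0,0.002,0,0]]]}}

```text
time: 11.9
ee_pos: [475.4, 356.3, 49.5]
eef_rot: [-0.242, 2.099, -2.099]
wrist_force: [0.4, -0.8, 0.6]
finger_gap: 13.1
```

The legs are touching the tray floor (Fz rose about 2.5 N at TCP z 49.5). I'm releasing here.

Request:
{"op": "carry_out", "data": {"targets": [[[0,0,0,0],[0,0,0,0],[0,0,0,0],[0,0,0,0],[0,0,0,0]]], "grip": 0.05}}

```text
time: 12.32
ee_pos: [475.2, 356.3, 49.3]
eef_rot: [-0.243, 2.099, -2.099]
wrist_force: [-0.2, -0.2, 1.1]
finger_gap: 49.8
```

Request:
{"op": "carry_out", "data": {"targets": [[[0,-0.01,0,0],[0,-0.03,0,0],[0,-0.06,0,0],[0,-0.1,0,0],[0,-0.14,0,0]]]}}

```text
time: 12.73
ee_pos: [474.6, 355.9, 190.9]
eef_rot: [-0.244, 2.099, -2.101]
wrist_force: [1.5, 1.3, 0.3]
finger_gap: 50.3
```

Request:
{"op": "carry_out", "data": {"targets": [[[0.03,-0.02,0.03,0],[0.05,-0.04,0.06,0],[0.07,-0.06,0.09,0],[0.09,-0.06,0.12,0],[0.11,-0.06,0.15,0]]]}}

```text
time: 13.15
ee_pos: [401.8, 183.8, 252.0]
eef_rot: [-0.238, 2.098, -2.096]
wrist_force: [0.7, -0.2, 0.2]
finger_gap: 49.9
```

```bash
python3 go.py;  python3 - <<'E'
from h import *
from bench import bot,read_camera
o=[]
for n,(x,y) in (("scene",(430,270)),("top",(110,180))):
    im,d=read_camera(n); np.savez(n+"7.npz",im=im,d=d)
    o.append(cv2.resize(im[y-60:y+60,x-60:x+60,::-1],(400,400),interpolation=2))
    P=cloud(n,n+"7.npz")[2].reshape(-1,3); q=P[(P[:,2]>8)&(abs(P[:,0]-488)<98)&(abs(P[:,1]-364)<78)&(P[:,2]<120)]
    print(n,len(q),q.mean(0).round(1),q.min(0).round(1),q.max(0).round(1))
cv2.imwrite("pics/s7.png",np.hstack(o))
E
```

```text
t 13.15 pos [401.8 183.8 252. ] zyaw -76.8 tooly [ 0.004  0.001 -1.   ] F [ 0.7 -0.2  0.2] gap 49.9 q [ 0.35 -0.19  1.59 -0.    1.74  1.69]
scene 582 [481.5 352.9  42.6] [429.5 317.5   8. ] [582.1 419.   68.7]
top 54 [519.2 372.6   9.5] [390.4 288.8   8. ] [586.  441.7  14.7]
```

View pics/s7.png

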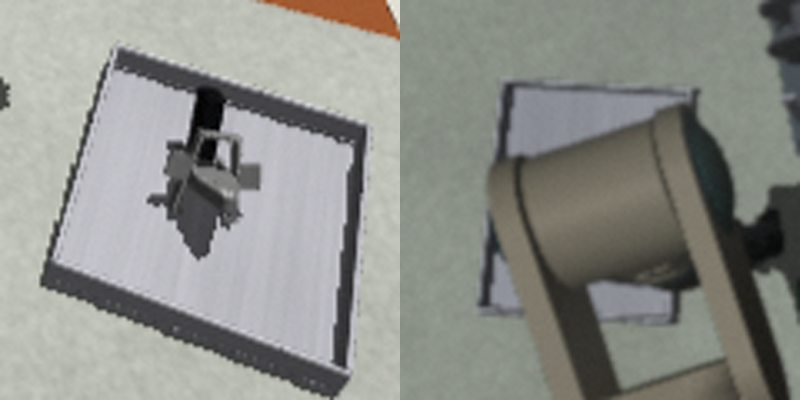

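Both are in the tray: the clip is still on the blade (scene zoom (215,170)) and the wedge has tipped back onto its tail. One more settle, then I'll check that nothing moves.

Request:
{"op": "carry_out", "data": {"targets": [[[0,0,0,0],[0,0,0,0],[0,0,0,0],[0,0,0,0],[0,0,0,0]]]}}

```text
time: 13.67
ee_pos: [402.4, 185.8, 249.0]
eef_rot: [-0.245, 2.099, -2.099]
wrist_force: [0.9, 0.2, 0.3]
finger_gap: 49.9
```

```bash
python3 - <<'E'
from h import *
from bench import read_camera,workorder
im,d=read_camera("scene"); a=np.load("scene7.npz")["im"]
m=np.abs(im[225:325,385:485].astype(int)-a[225:325,385:485]).max(-1); print("changed px",(m>40).sum())
P=cloud("scene",arr=(im,d))[2].reshape(-1,3); q=P[(P[:,2]>10)&(abs(P[:,0]-488)<95)&(abs(P[:,1]-364)<75)&(P[:,2]<120)]
print(q.mean(0),np.percentile(q,[2,98],axis=0).round(1))
if (m>40).sum()<15: workorder.finish_job(); print("handed in")
E
```

```text
changed px 0
[481.42825441 352.5850046   43.18306483] [[439.  330.1  12.5]
 [526.5 382.1  66.4]]
the job is handed in; nothing more can be done
handed in
```

The wedge and clip are both in the aluminium tray and the job is handed in, at about 14 s of the 48 s allowed. No verdict was reported.

- **What I did:** I gripped the tapered wedge by its handle and slid the blade level through the large-reel stand's clip. The push peaked at about 13 N, then fell to about 0 once the full width was through. I lifted the clip about 60 mm straight up on the blade and carried it to the tray. I let go only when the clip's legs touched the tray floor.
- **Last checks:** The clip was still on the blade and the wedge had tipped back onto its tail. Everything measured lay well inside the tray walls with its top about 67 mm above the bench. No pixels changed between the last two pictures, and the open gripper was clear.
- **What could not be checked:**
    - The arm blocked the top camera during the insertion and at the end, so those checks rest on the scene camera alone.
    - The height of each origin was inferred from the overall shape, not measured directly.
    - Early on, the two cameras disagreed by up to about 8 mm on the wedge's position. I fixed that by measuring blade and clip together in the scene view.

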